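# Push a sample bottle up the feed ramp of a bottle reader and start it

### The job

Without picking it up, push the lying amber bottle from the foot of the feed ramp slowly up the slope, over the crest, until it sits square against the stop at the top; keep the fingers behind it all the way up the slope, so that it never runs loose or rolls back down. Then press the start button on the small control box beside the ramp all the way down, and move clear. Leave the other things on the bench where they are.

Things in the scene. Friction and masses are not known exactly. Their poses are not given: they have to be found in the camera images.
- ramp: Feed ramp, white and bare metal, fixed, 356 mm long, 174 mm wide. Origin: on the bench under it; +x level, up-ramp; +y across, to the left looking up-ramp; z up. Along x: front lip -166 to -160 mm (24 mm high); level apron -160 to -60; slope -60 to 70; seat 70 to 130; then the reader head. Side rails at y = 81 to 87 mm either side, 8 mm above the surface. Left alone, a bottle stays on the apron.
- slope_foot (a point): Where the level apron (20 mm above the bench) meets the 8-degree slope, on the ramp's middle line. On the slope a bottle rolls back down if let go.
- crest (a point): Top of the slope, on the ramp's middle line, 38 mm above the bench. Beyond it the seat falls by 3 degrees to the stop, 60 mm further on; a bottle that is over the crest rolls gently to the stop by itself and stays there.
- stop (a point): Foot of the stop on the ramp's middle line, 35 mm above the bench. The stop is the upright face of the white reader head, which stands 80 mm above the bench, 60 mm deep, as wide as the ramp.
- bottle: The bottle to push: round, amber, lying across the apron. Smooth, slippery glass. Body 56 mm in diameter, 115 mm long, about 0.3 kg; white cap, 32 mm in diameter, reaching 28 mm beyond one end. Origin: on its axis, at the middle of the 115 mm body; y is its axis, cap at +y; x and z turn as it rolls. Fully home, the origin lies 28 mm short of the stop face and about 65 mm above the bench.
- console: Control box, white, 80 x 80 x 65 mm, fixed to the bench on one side of the ramp or the other; the start button stands on the middle of its top. Origin: centre of its underside.
- start (a joint): The start button's travel, 0 = up, 0.006 m = fully down; it springs back. Takes about 4 N.
- start_top (a point): Centre of the top of the round metal start button (30 mm in diameter), 87 mm above the bench, which is pressed straight down.
- tipbox: Bystander, loose: square tip box with a clear lid, 82 x 82 x 62 mm, beside the ramp opposite the control box. Origin: centre of its underside.
- spare: Bystander, loose: another amber bottle of the same size, standing upright beside the ramp, 143 mm tall. Origin: centre of its underside.
- beaker: Bystander, loose: glass beaker, 70 mm in diameter, 80 mm tall. Origin: centre of its underside.
- jar: Bystander, loose: white jar, 48 mm in diameter, 55 mm tall. Origin: centre of its underside.
- vial: Bystander, loose: small glass vial, 28 mm in diameter, 50 mm tall. Origin: centre of its underside.
- wash: Bystander, loose: white plastic bottle, 66 mm in diameter, 140 mm tall. Origin: centre of its underside.
Not all that is in view belongs to the job. Leave any blue or yellow look-alike of the console alone.

How it is judged:
On the way, in this order (a step that is already met when the one before it is completed fails the run):
1. the bottle lies square against the stop (x of bottle in the frame of ramp between 0.097 and 0.107 m and y of bottle in the frame of ramp between -0.03 and 0.03 m and z of bottle in the frame of ramp between 0.058 and 0.071 m and angle between the y axis of bottle and the y axis of ramp, either way round below 0.08 rad and linear speed of bottle below 0.02 m/s), for 0.2 s.
2. the start button is pressed fully down (value of joint start above 0.0045 m), for 0.05 s.
At the end, for the whole second after the job is handed in: The bottle rests against the stop (within 5 mm, parallel within 0.08 rad, within 30 mm of the ramp's middle line); after that the start button went down at least 4.5 mm and is up again; every bystander is within 20 mm of where it began (all of step 1 and value of joint start below 0.002 m and distance of each of tipbox, spare, beaker, jar, vial, wash from where it was at the start of the episode below 0.02 m); the robot touches nothing.
It fails at once if the bottle runs loose on the slope: faster than 0.15 m/s with nothing of the robot touching it (x of bottle in the frame of ramp between -0.05 and 0.06 m and contact force between bottle and the fingers below 0.01 N and contact force between bottle and the arm below 0.01 N and linear speed of bottle above 0.15 m/s).
It fails at once if the bottle is lifted (more than about 15 mm off the ramp) (z of bottle in the frame of ramp above 0.083 m or (z of bottle in the frame of ramp above 0.063 m and x of bottle in the frame of ramp below -0.06 m) or (z of bottle in the frame of ramp above 0.073 m and x of bottle in the frame of ramp below 0 m)).
It fails at once if the bottle leaves the ramp (z of bottle in the frame of ramp below 0.04 m or x of bottle in the frame of ramp below -0.145 m or y of bottle in the frame of ramp above 0.06 m or y of bottle in the frame of ramp below -0.06 m).
It fails at once if the start button is pressed before the bottle is against the stop (value of joint start above 0.003 m and not (x of bottle in the frame of ramp between 0.097 and 0.107 m and y of bottle in the frame of ramp between -0.03 and 0.03 m and z of bottle in the frame of ramp between 0.058 and 0.071 m and angle between the y axis of bottle and the y axis of ramp, either way round below 0.08 rad)).
It fails at once if a bystander is displaced by more than 20 mm or tipped (distance of any of tipbox, spare, beaker, jar, vial, wash from where it was at the start of the episode above 0.02 m or angle between any of tipbox, spare, beaker, jar, vial, wash's own z axis and vertical above 0.4 rad).
It also fails if it takes over 48 s, if anything falls off the work surface, if the arm or the gripper's body presses on something with over 40 N, if the wrist force passes 120 N, or if a joint passes its speed limit or range.

### The arm

A 7-joint arm with a two-finger parallel gripper is mounted at the origin on the work surface. World frame = base frame: x ahead of the robot, y to its left, z up, the work surface at z = 0. Lengths are in m, angles in rad, forces in N, time in s.
With the tool pointing down it reaches from about 0.425 to 0.875 m from the base axis. Payload 4.7 kg.
Tool frame: the origin (TCP) lies midway between the tips of the shut fingers; the grasp point (between the pads) lies 19 mm behind it; z points along the fingers, x is the direction in which the jaws open and shut, and the axes are right-handed (so a half turn about z gives the same grasp; the last joint's range is limited). The gripper opens to 87 mm and grips with 3 to 60 N. Pads are 19 mm wide; open, the fingers measure 117 mm over their backs; the gripper's body (75 mm by 190 mm) begins 51 mm behind the grasp point.
Start: joints at [-1.313, 0.321, -0.07, 1.45, 0.023, 1.371, -0.057], TCP at [0.157, 0.631, 0.223] pointing down, gripper open.
Joint ranges: [-2.86, 2.86], [-0.3, 2.09], [-1.38, 1.24], [0.06, 2.45], [-1.56, 4.7], [0.09, 2.05], [-2.69, 2.69]. Speed limits (rad/s): [2.57, 2.57, 3.14, 3.14, 3.14, 3.14, 3.14].

### API

Orientations are given as a rotation vector (axis times angle).
In Python, from bench import get_state, eyes, ticket gives the robot as it stands.
- The arm moves only by the tool carry_out, never from a script. Its argument "motion" is a list of rows, each a list of 2 entries, a list of its own where there are three numbers: the shift along the world's x, y, z in m, then the turn about the world's z in rad. A call has 1 to 20 rows; each row is the pose to reach, as a shift and turn from the pose commanded when the call began; what a row does not reach only later rows make up. A row lasts 1/10 s, in which the tool goes at most 50 mm and 8.59 degrees, less where a joint would pass 70% of its speed; a pose out of reach is approached as far as the arm can. A call with a gripper value outside its range is refused whole. "grip" is the gripper command: -1 is fully open, 1 is shut, values between are in proportion, set as the call begins (left out, the last holds). The fingers move at their own pace and stop on an object; "squeeze" is the grip in N (left out, the last holds). Time passes only in rows, so rows that repeat a pose let the fingers close. It gives the time, the measured TCP pose, the force and the opening at its end, in the units of the state.
- get_state(): the state, without advancing time (a new reading comes with each control period).
- eyes.get_image(name): name is "side" or "top" or "wrist"; returns a dict with "pixels" (480x640x3 uint8, blue, green, red), "mtx" (3x3 intrinsics, pixels), "dist_coeffs" ([k1, k2, p1, p2, k3] as OpenCV has them; the pictures are not rectified), "extrinsics" (4x4, takes a point from camera to world coordinates). Camera axes: x right, y down, z forward; pixel columns grow to the right and rows downward; lengths in m; the calibration is good to about 2 mm. A picture is of the moment at which its call begins. There is no depth.
- ticket.close_job(): hands the job in, once; it reports no verdict.
The state is a dict: "time": time; "joint_positions": joint angles; "qd": joint speeds; "joint_torque": joint torques, N m; "position": TCP position; "tool_rot": TCP orientation; "ft_force": force on the tool from outside, world axes, zero at the start; "torque": the same for the moment, N m; "grip_width": opening from 0.0 (shut) to 1.0 (fully open).
Only numpy, scipy, OpenCV 4.12 (cv2) and the standard library are available. Lean on these libraries where they do the work, as an engineer would, in place of code of your own. Each camera call takes 0.05 s, during which the arm holds its last target. There are 200 camera calls.

## Working session

There is one attempt and no reset: what is moved stays moved. The work goes in short steps, Python scripts to look and compute and a tool call to move; the robot and the scene stay as the last step left them, time stands still between calls to the robot, and variables do not carry over. Pictures are saved under pics/ and viewed, about 8 in all and at most 12, crops included, and the job is handed in when it is done.

Besides the shell and the picture viewer there is one more tool, called after "Call:" as name(argument=value, ...) on one line, values as JSON. carry_out: Moves the arm, as the interface text tells. Its arguments: {"type":"object","properties":{"motion":{"type":"array","items":{"type":"array"}},"grip":{"type":"number"},"squeeze":{"type":"number"}},"required":["motion"]}

```bash
mkdir -p pics; cat > h.py <<'E'
import numpy as np, cv2
from bench import get_state, eyes, ticket
def shot(n,save=None):
    im=eyes.get_image(n)
    if save: cv2.imwrite('pics/'+save+'.png',im['pixels'])
    return im
def ray(im,px):
    u=cv2.undistortPoints(np.array([[px]],float),np.array(im['mtx']),np.array(im['dist_coeffs']))[0,0]
    T=np.array(im['extrinsics']);d=T[:3,:3]@np.array([u[0],u[1],1]);return T[:3,3],d
def onz(im,px,z):
    o,d=ray(im,px);return o+d*(z-o[2])/d[2]
def proj(im,P):
    T=np.linalg.inv(np.array(im['extrinsics']));p,_=cv2.projectPoints(np.atleast_2d(P).astype(float),cv2.Rodrigues(T[:3,:3])[0],T[:3,3],np.array(im['mtx']),np.array(im['dist_coeffs']));return p[:,0]
E
python3 - <<'E'
from h import *
for n in('top','side'):
    im=shot(n,n+'0');T=np.array(im['extrinsics']);print(n,T.round(3).tolist())
s=get_state();print(s)
E
```

```text
top [[0.017, -0.991, 0.129, 0.393], [-1.0, -0.014, 0.022, -0.014], [-0.02, -0.13, -0.991, 1.288], [0.0, 0.0, 0.0, 1.0]]
side [[0.898, -0.299, 0.322, 0.191], [-0.439, -0.576, 0.689, -0.76], [-0.021, -0.761, -0.649, 0.778], [0.0, 0.0, 0.0, 1.0]]
{'time': 0.1, 'joint_positions': array([-1.31287425,  0.32176766, -0.07011212,  1.45157611,  0.02261187,
        1.3707954 , -0.05688653]), 'qd': array([ 0.00090213, -0.00044207,  0.00026394, -0.00333428,  0.00030377,
       -0.00169936, -0.00037391]), 'joint_torque': array([ 1.48802574e-04, -4.92573309e+01, -4.05510301e-01, -3.13397384e+01,
       -6.40103314e-02,  3.95294360e-02,  8.01801548e-05]), 'position': array([0.15683139, 0.63027457, 0.22154731]), 'tool_rot': array([ 2.47412109e+00,  1.93417932e+00, -2.07895624e-03]), 'ft_force': array([ 0.06079419,  0.02149434, -0.54684365]), 'torque': array([ 0.0074803 ,  0.04597209, -0.04839494]), 'grip_width': 1.0025164005684086}
```

View pics/top0.png

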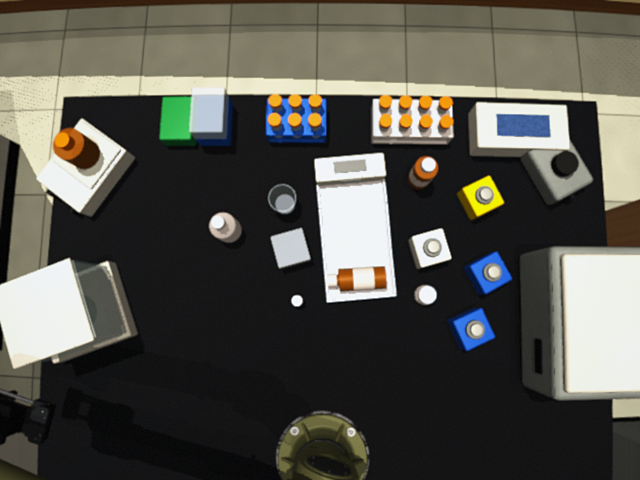

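View pics/side0.png

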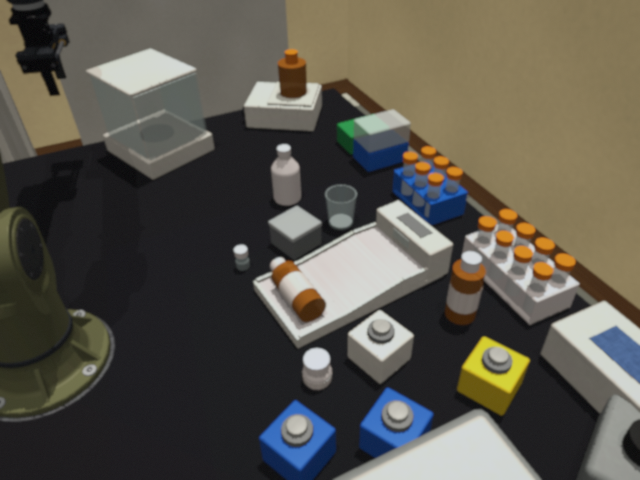

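```bash
python3 - <<'E'
from h import *
t=shot('top');s=shot('side')
img=t['pixels'];c=img[140:310,270:460];cv2.imwrite('pics/c1.png',cv2.resize(c,None,fx=4,fy=3.5*1,interpolation=3)if 0 else cv2.resize(c,None,fx=3.5,fy=3.5,interpolation=3))
def amber(im):
    h=cv2.cvtColor(im['pixels'],cv2.COLOR_BGR2HSV);return cv2.inRange(h,(3,120,50),(22,255,255))
m=amber(t);r=np.zeros_like(m);r[255:300,320:395]=m[255:300,320:395]
p=cv2.findNonZero(r);print('top amber',cv2.minAreaRect(p),cv2.boundingRect(p))
m=amber(s);r=np.zeros_like(m);r[250:330,255:335]=m[250:330,255:335]
p=cv2.findNonZero(r);print('side amber',cv2.minAreaRect(p))
# white ramp and console contours, top
h=cv2.cvtColor(img,cv2.COLOR_BGR2HSV);w=cv2.inRange(h,(0,0,95),(180,60,255))
w[:140]=0;w[310:]=0
for q in cv2.findContours(w,0,2)[0]:
    a=cv2.contourArea(q);x,y,_,_=cv2.boundingRect(q)
    if a>60 and 180<x<460: print(a,cv2.boundingRect(q),[v if np.isscalar(v) else np.round(v,1) for v in cv2.minAreaRect(q)],cv2.approxPolyDP(q,4,True)[:,0].tolist())
E
```

```text
top amber ((361.02239990234375, 278.38104248046875), (21.19864845275879, 48.50439453125), 86.633544921875) (337, 267, 49, 24)
side amber ((298.136474609375, 290.77685546875), (64.14921569824219, 28.496662139892578), 54.29330825805664)
99.0 (291, 295, 12, 12) [array([296.5, 300.5]), array([11., 11.]), 90.0] [[294, 295], [291, 302], [298, 306], [302, 298]]
321.5 (415, 285, 22, 20) [array([425.5, 294.5]), array([19., 21.]), 90.0] [[419, 286], [416, 300], [431, 303], [434, 288]]
1070.0 (411, 228, 41, 40) [array([431. , 247.5]), array([34. , 33.7]), 72.89727020263672] [[441, 228], [411, 237], [421, 267], [451, 258]]
1048.0 (271, 228, 40, 40) [array([289.9, 247.6]), array([33.4, 33.4]), 74.35775756835938] [[301, 228], [271, 236], [279, 267], [310, 258]]
600.5 (209, 212, 31, 29) [array([223. , 226.9]), array([30.7, 27.2]), 71.56504821777344] [[212, 216], [209, 228], [214, 236], [232, 240], [238, 235], [231, 236], [236, 223], [230, 214]]
601.5 (268, 184, 28, 29) [array([281.5, 198. ]), array([28., 27.]), 90.0] [[277, 185], [269, 192], [269, 203], [288, 212], [295, 202], [294, 190]]
8148.0 (316, 179, 81, 124) [array([356. , 240.2]), array([119. ,  71.1]), 84.80557250976562] [[384, 179], [316, 185], [327, 302], [396, 295]]
145.5 (421, 158, 15, 14) [array([428. , 164.5]), array([13., 14.]), 90.0] [[425, 158], [421, 166], [430, 171], [434, 160]]
1710.0 (314, 152, 73, 31) [array([349.8, 167.7]), array([26.3, 71.3]), 84.80557250976562] [[383, 153], [315, 158], [315, 179], [384, 176]]
195.0 (372, 140, 76, 4) [array([409.5, 141.5]), array([ 3., 75.]), 90.0] [[372, 140], [447, 142]]
```

View pics/c1.png

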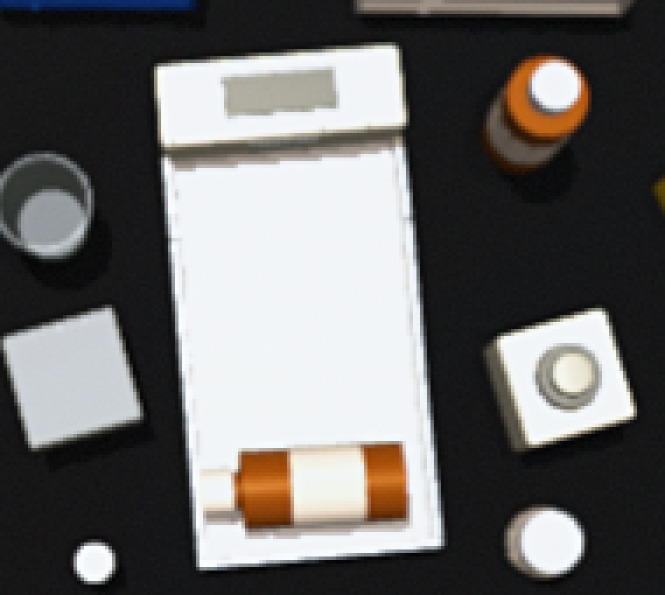

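```bash
cat > fr.py <<'E'
from h import *
def frame(t):
    c=[onz(t,p,z)[:2] for p,z in(((327,302),.024),((396,295.5),.024),((384.2,153.),.08),((314.3,158.5),.08))]
    return c
E
python3 - <<'E'
from fr import *
t=shot('top');s=shot('side')
c=frame(t);print(np.round(c,4), [np.linalg.norm(c[i]-c[(i+1)%4]).round(4) for i in range(4)])
yd=(c[0]-c[1])+(c[3]-c[2]);xd=(c[2]+c[3]-c[0]-c[1]);print('yaw x',np.degrees(np.arctan2(xd[1],xd[0])),'y',np.degrees(np.arctan2(yd[1],yd[0]))-90)
a=np.arctan2(xd[1],xd[0]);mid=(sum(c)/4); e=np.array([np.cos(a),np.sin(a)]);n=np.array([-e[1],e[0]])
org=mid-e*(190-166)/2e3
print('org',org,'a',a)
loc=lambda P:((P[:2]-org)@e, (P[:2]-org)@n)
b=onz(t,(361,278.4),.048);print('bottle',b,loc(b))
l=onz(t,(338,279.9),.048);r=onz(t,(386,277),.048);print(np.round(l,3),np.round(r,3),'axis deg',np.degrees(np.arctan2(*(l-r)[1::-1]))-90)
# two view triangulation check
o1,d1=ray(t,(361,278.4));o2,d2=ray(s,(298.1,290.8))
k=np.linalg.lstsq(np.c_[d1,-d2],o2-o1,rcond=None)[0];print('tri',o1+k[0]*d1,o2+k[1]*d2)
B=onz(t,(433.4,246.3),.087);print('button',B,loc(B))
bs=proj(s,B);print('button in side',bs)
for nm,p,z in(('jar',(426.5,293.5),.055),('vial',(297,300.5),.05),('tip',(289.9,247.6),.062),('spare',(428,164.5),.143),('beaker',(282,195),.08),('wash',(219,221),.14)):
    P=onz(t,p,z);print(nm,P.round(3),np.round(loc(P),3))
# ramp points projected to side
P=[np.r_[org+e*x+n*y,z] for x,y,z in((-.166,.087,.024),(-.166,-.087,.024),(.19,-.087,.08),(.19,.087,.08),(.13,-.087,.08))];print(proj(s,P).round(1).tolist())
st=get_state();R=cv2.Rodrigues(st['tool_rot'])[0];print(R.round(3).tolist(),np.degrees(np.arctan2(R[1,0],R[0,0])),st['time'])
E
```

```text
[[ 0.3883 -0.0085]
 [ 0.407  -0.1814]
 [ 0.7584 -0.1459]
 [ 0.742   0.028 ]] [np.float64(0.1739), np.float64(0.3532), np.float64(0.1747), np.float64(0.3556)]
yaw x 5.829691558009127 y 5.780598741087445
org [ 0.56195109 -0.07817428] a 0.10174731206297728
bottle [ 0.44757625 -0.09171627  0.048     ] (np.float64(-0.11515880122011624), np.float64(-0.0018546864298364541))
[ 0.443 -0.035  0.048] [ 0.452 -0.153  0.048] axis deg 4.266477819940604
tri [ 0.44761179 -0.09176688  0.04718829] [ 0.44806414 -0.09190954  0.04721699]
button [ 0.52550351 -0.26379248  0.087     ] (np.float64(-0.05511265784161662), np.float64(-0.18095617410291367))
button in side [[382.06649661 325.15423837]]
jar [ 0.412 -0.252  0.055] [-0.166 -0.158]
vial [0.391 0.065 0.05 ] [-0.156  0.16 ]
tip [0.52  0.085 0.062] [-0.025  0.166]
spare [ 0.713 -0.242  0.143] [ 0.134 -0.179]
beaker [0.648 0.106 0.08 ] [0.105 0.174]
wash [0.572 0.246 0.14 ] [0.043 0.322]
[[253.6, 282.0], [297.5, 340.6], [454.6, 244.0], [399.2, 199.9], [430.8, 255.3]]
[[0.241, 0.97, -0.0], [0.97, -0.241, -0.001], [-0.001, 0.0, -1.0]] 76.03028047391673 0.3
```

Candidates for the bottle:
- Lying amber bottle, top (361,278): chosen. It lies across the apron.
- Standing amber bottle, (425,170): the spare.
- Amber bottle on the white box, (75,147).

Candidates for the control box:
- White box with button at (433,246): chosen.
- Yellow box at (484,197).
- Blue boxes at (490,271) and (473,329).

The crop confirms both choices. Next I move to a hover behind the bottle.

Call:
carry_out(motion=[[[0.03,-0.03,0],0.05],[[0.06,-0.06,0],0.1],[[0.1,-0.09,0],0.15],[[0.13,-0.12,0],0.2],[[0.16,-0.15,0],0.25],[[0.19,-0.18,0],0.3],[[0.21,-0.22,0],0.345],[[0.23,-0.26,0],0.345],[[0.25,-0.3,0],0.345],[[0.27,-0.34,0],0.345],[[0.29,-0.38,0],0.345],[[0.29,-0.43,0],0.345],[[0.29,-0.48,0],0.345],[[0.29,-0.53,0],0.345],[[0.29,-0.58,0],0.345],[[0.29,-0.63,0],0.345],[[0.28,-0.67,-0.02],0.345],[[0.27,-0.71,-0.05],0.345],[[0.26,-0.726,-0.08],0.345],[[0.25,-0.726,-0.1],0.345]], grip=-0.47)

```text
time: 2.3
position: [0.4053, -0.098, 0.121]
tool_rot: [-2.112, -2.325, 0.001]
ft_force: [0.5, 0.0, 0.3]
grip_width: 0.734
```

Call:
carry_out(motion=[[[-0.005,0,0],0],[[-0.012,0,0],0],[[-0.012,0,0],0]])

```text
time: 2.6
position: [0.3955, -0.0948, 0.1239]
tool_rot: [2.104, 2.331, 0.003]
ft_force: [-0.4, 0.0, 0.2]
grip_width: 0.735
```

```bash
python3 - <<'E'
from fr import *
s=get_state();print(s['position'],s['joint_positions'].round(3))
w=shot('wrist','w1')
E
```

```text
[ 0.39550873 -0.09481835  0.12390537] [-0.46  -0.18   0.585  2.159  0.109  1.134  1.744]
```

View pics/w1.png

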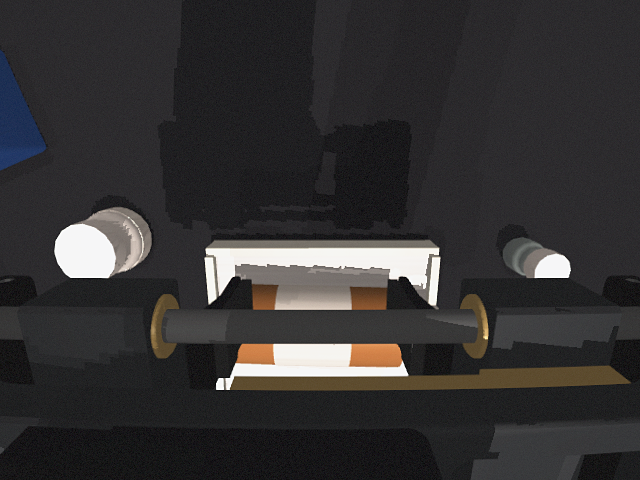

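Call:
carry_out(motion=[[[0,0,-0.02],0],[[0,0,-0.04],0],[[0,0,-0.06],0],[[0,0,-0.075],0],[[0,0,-0.085],0],[[0,0,-0.09],0.005],[[0,0,-0.09],0.005]])

```text
time: 3.35
position: [0.3952, -0.0951, 0.0326]
tool_rot: [2.1, 2.337, -0.0]
ft_force: [-0.4, -0.6, -0.3]
grip_width: 0.734
```

```bash
python3 - <<'E'
from fr import *
s=get_state();print(s['position'],s['joint_positions'].round(3))
w=shot('side');cv2.imwrite('pics/s1.png',cv2.resize(w['pixels'][150:400,200:500],None,fx=2.4,fy=2.4))
E
```

```text
[ 0.39522857 -0.09513019  0.03264999] [-0.462 -0.021  0.635  2.251  0.016  0.908  1.841]
```

View pics/s1.png

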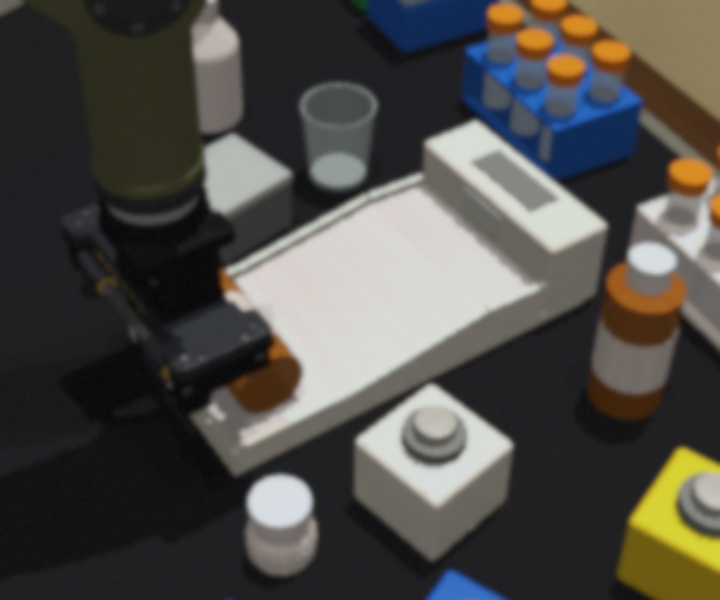

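Call:
carry_out(motion=[[[0.003,0,0],0],[[0.006,0.0006,0],0],[[0.009,0.0009,0],0],[[0.011,0.0011,0],0],[[0.013,0.0013,0],0],[[0.015,0.0015,0],0],[[0.017,0.0017,0],0],[[0.019,0.0019,0],0],[[0.021,0.0021,0],0],[[0.024,0.0024,0],0],[[0.027,0.0027,0],0],[[0.03,0.003,0],0],[[0.033,0.0034,0],0],[[0.036,0.0037,0],0],[[0.039,0.004,0],0],[[0.042,0.0043,0],0],[[0.045,0.0046,0],0],[[0.048,0.0049,0],0],[[0.051,0.0052,0],0],[[0.053,0.0054,0],0]])

```text
time: 5.4
position: [0.4483, -0.0898, 0.0326]
tool_rot: [2.1, 2.336, 0.0]
ft_force: [0.0, -0.3, 0.4]
grip_width: 0.74
```

```bash
cat > chk.py <<'E'
from fr import *
def amb(im,box):
    x0,y0,x1,y1=box;m=cv2.inRange(cv2.cvtColor(im['pixels'],cv2.COLOR_BGR2HSV),(3,120,50),(22,255,255));r=np.zeros_like(m);r[y0:y1,x0:x1]=m[y0:y1,x0:x1];p=cv2.findNonZero(r)
    return None if p is None else cv2.minAreaRect(p)
org=np.array([.56195,-.07817]);a=.10175;e=np.array([np.cos(a),np.sin(a)]);n=np.array([-e[1],e[0]])
loc=lambda P:(np.round((P[:2]-org)@e,4), np.round((P[:2]-org)@n,4))
import sys;nm=sys.argv[1]
s=get_state();print(s['time'],s['position'],'tcp loc',loc(s['position']),s['ft_force'].round(2))
t=shot('top');w=shot('side');print('top',amb(t,(320,176,398,300)));print('side',amb(w,(260,225,440,330)))
cv2.imwrite('pics/%s.png'%nm,np.hstack([cv2.resize(t['pixels'][145:310,280:445],(400,400)),cv2.resize(w['pixels'][180:360,240:440],(400,360))[:,:].copy() if 0 else cv2.resize(w['pixels'][170:370,245:445],(400,400))]))
E
python3 chk.py k1
```

```text
5.4 [ 0.44826902 -0.08976984  0.03259133] tcp loc (np.float64(-0.1143), np.float64(0.0)) [ 0.03 -0.25  0.45]
top ((342.8019714355469, 257.980224609375), (13.33349895477295, 11.343423843383789), 5.710593223571777)
side ((300.6753234863281, 281.778076171875), (89.99269104003906, 28.456777572631836), 30.718904495239258)
```

View pics/k1.png

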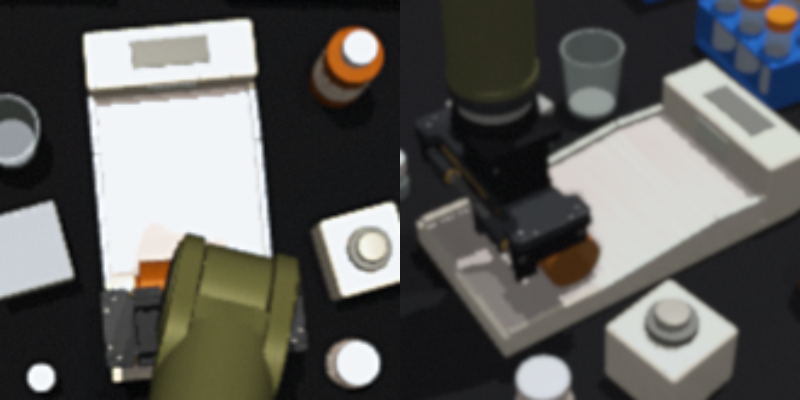

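Call:
carry_out(motion=[[[0.003,0.0003,0],0],[[0.006,0.0006,0],0],[[0.009,0.0009,0],0],[[0.012,0.0012,0],0],[[0.015,0.0015,0],0],[[0.018,0.0018,0.0002],0],[[0.021,0.0021,0.0006],0],[[0.024,0.0024,0.001],0],[[0.027,0.0027,0.0014],0],[[0.03,0.003,0.0018],0],[[0.033,0.0034,0.0022],0],[[0.036,0.0037,0.0027],0],[[0.039,0.004,0.0031],0],[[0.042,0.0043,0.0035],0],[[0.045,0.0046,0.0039],0],[[0.048,0.0049,0.0043],0],[[0.051,0.0052,0.0048],0],[[0.054,0.0055,0.0052],0],[[0.057,0.0058,0.0056],0],[[0.059,0.006,0.006],0]])

```text
time: 7.5
position: [0.5073, -0.0838, 0.0386]
tool_rot: [2.1, 2.336, 0.0]
ft_force: [-1.3, -0.1, 0.4]
grip_width: 0.733
```

```bash
python3 chk.py k2
```

```text
7.5 [ 0.5072884  -0.08377563  0.03862905] tcp loc (np.float64(-0.0549), np.float64(-0.0)) [-1.3  -0.12  0.38]
top ((339.0, 233.5), (9.0, 10.0), 90.0)
side ((326.61639404296875, 265.8061218261719), (91.81867980957031, 27.457622528076172), 32.5248908996582)
```

View pics/k2.png

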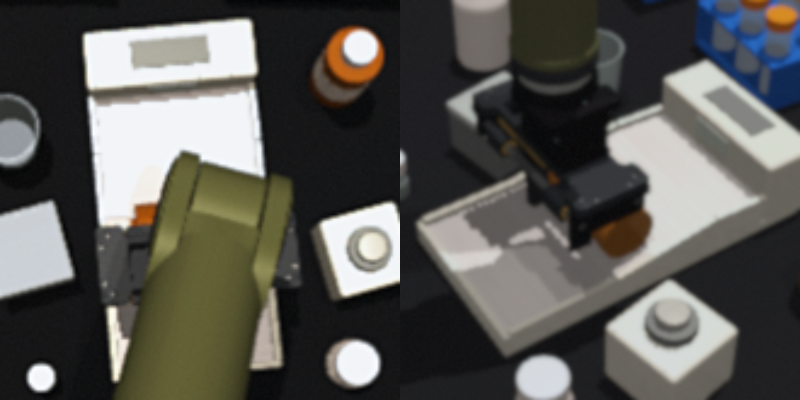

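Call:
carry_out(motion=[[[0.003,0.0003,0.0004],0],[[0.006,0.0006,0.0008],0],[[0.009,0.0009,0.0013],0],[[0.012,0.0012,0.0017],0],[[0.015,0.0015,0.0021],0],[[0.018,0.0018,0.0025],0],[[0.021,0.0021,0.003],0],[[0.024,0.0024,0.0034],0],[[0.027,0.0027,0.0038],0],[[0.03,0.003,0.0042],0],[[0.033,0.0034,0.0046],0],[[0.036,0.0037,0.005],0],[[0.039,0.004,0.0055],0],[[0.042,0.0043,0.0059],0],[[0.045,0.0046,0.0063],0],[[0.048,0.0049,0.0067],0],[[0.051,0.0052,0.0071],0],[[0.054,0.0055,0.0075],0],[[0.057,0.0058,0.008],0],[[0.06,0.0061,0.0084],0]])

```text
time: 9.6
position: [0.5672, -0.0777, 0.047]
tool_rot: [-2.1, -2.336, -0.0]
ft_force: [-1.0, 0.0, 0.5]
grip_width: 0.736
```

```bash
python3 chk.py k3
```

```text
9.6 [ 0.56717612 -0.07766166  0.04702337] tcp loc (np.float64(0.0053), np.float64(-0.0)) [-0.97  0.01  0.45]
top ((336.5, 208.5), (5.0, 5.0), 90.0)
side ((360.2244873046875, 248.48876953125), (81.2158203125, 27.048397064208984), 42.137596130371094)
```

View pics/k3.png

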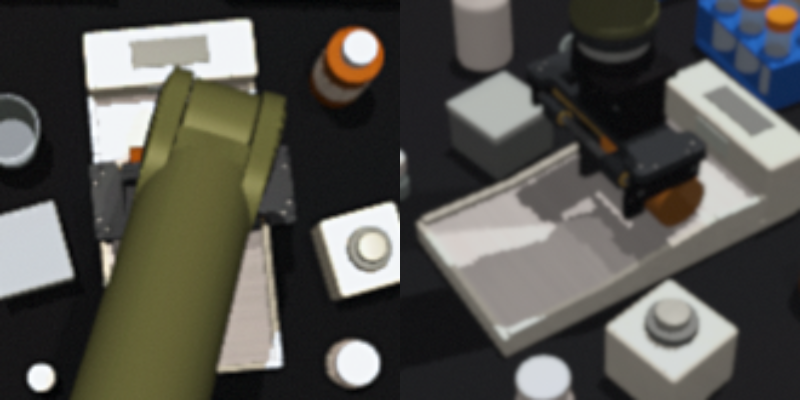

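Call:
carry_out(motion=[[[0.003,0.0003,0.0004],0],[[0.006,0.0006,0.0008],0],[[0.009,0.0009,0.0013],0],[[0.012,0.0012,0.0017],0],[[0.015,0.0015,0.0021],0],[[0.018,0.0018,0.0025],0],[[0.021,0.0021,0.003],0],[[0.024,0.0024,0.0034],0],[[0.026,0.0027,0.0038],0],[[0.028,0.0029,0.004],0],[[0.03,0.0031,0.004],0],[[0.033,0.0034,0.004],0],[[0.036,0.0037,0.004],0],[[0.039,0.004,0.004],0],[[0.042,0.0043,0.004],0],[[0.045,0.0046,0.004],0],[[0.048,0.0049,0.004],0],[[0.051,0.0052,0.004],0],[[0.054,0.0055,0.004],0],[[0.056,0.0057,0.004],0]])

```text
time: 11.7
position: [0.6232, -0.072, 0.051]
tool_rot: [2.1, 2.336, 0.0]
ft_force: [-0.4, 0.1, 0.2]
grip_width: 0.738
```

Call:
carry_out(motion=[[[0.002,0.0002,0],0],[[0.004,0.0004,0],0],[[0.005,0.0005,0],0],[[0.005,0.0005,0],0]])

```text
time: 12.1
position: [0.6268, -0.0717, 0.0507]
tool_rot: [-2.1, -2.334, 0.002]
ft_force: [-4.5, 0.4, 2.0]
grip_width: 0.734
```

Call:
carry_out(motion=[[[-0.01,-0.001,0],0],[[-0.03,-0.003,0],0],[[-0.035,-0.0035,0.03],0],[[-0.035,-0.0035,0.07],0],[[-0.035,-0.0035,0.1],0],[[-0.05,-0.04,0.1],0],[[-0.065,-0.08,0.1],0],[[-0.08,-0.12,0.1],0],[[-0.095,-0.16,0.1],0],[[-0.103,-0.192,0.1],0],[[-0.103,-0.192,0.1],0],[[-0.103,-0.192,0.1],0]], grip=1, squeeze=10)

```text
time: 13.3
position: [0.5246, -0.2641, 0.1511]
tool_rot: [2.102, 2.333, 0.002]
ft_force: [0.3, 0.9, 0.9]
grip_width: 0.002
```

```bash
python3 chk.py k4; python3 - <<'E'
from fr import *
org=np.array([.56195,-.07817]);a=.10175;e=np.array([np.cos(a),np.sin(a)]);n=np.array([-e[1],e[0]])
w=shot('side');print('btn side expected',proj(w,[[.5255,-.2638,.087]]))
t=shot('top');P=[np.r_[org+e*.102+n*y,.065] for y in(-.0575,.0575)];print('bottle ends expected top',proj(t,P),'side',proj(w,P))
s=get_state();print(s['position'],s['joint_positions'].round(2))
E
```

```text
13.3 [ 0.52463316 -0.26410509  0.15113635] tcp loc (np.float64(-0.056), np.float64(-0.1812)) [0.34 0.92 0.86]
top ((353.8482666015625, 190.1793212890625), (21.924009323120117, 48.1663818359375), 85.2363510131836)
side ((373.5000305175781, 267.0000305175781), (44.547725677490234, 14.849241256713867), 45.0)
btn side expected [[382.06700287 325.15810018]]
bottle ends expected top [[375.29053706 189.14825079]
 [329.3586823  193.12921944]] side [[408.74377371 257.77419694]
 [373.79411463 226.57950827]]
[ 0.52577007 -0.26158596  0.15084688] [-0.19  0.28  0.72  1.73 -0.19  1.21  2.26]
```

View pics/k4.png

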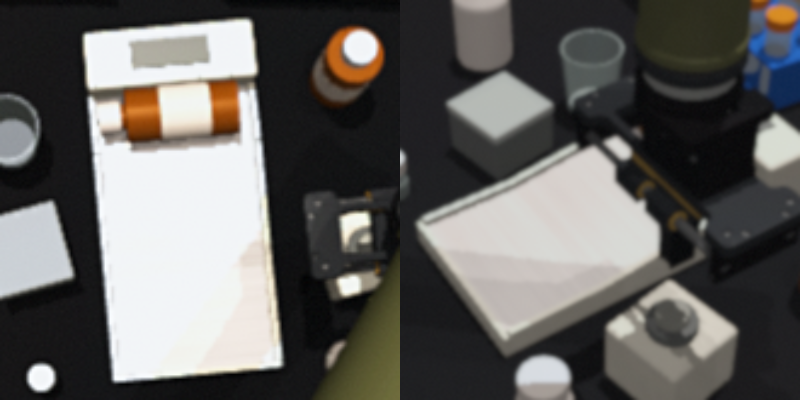

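Call:
carry_out(motion=[[[0,-0.001,-0.03],0],[[0,-0.001,-0.055],0],[[0,-0.001,-0.062],0],[[0,-0.001,-0.066],0],[[0,-0.001,-0.069],0],[[0,-0.001,-0.07],0],[[0,-0.001,-0.071],0],[[0,-0.001,-0.071],0]])

```text
time: 14.3
position: [0.5258, -0.2643, 0.0814]
tool_rot: [2.099, 2.336, 0.003]
ft_force: [-2.0, 2.9, 6.2]
grip_width: 0.004
```

Call:
carry_out(motion=[[[0,0,-0.002],0],[[0,0,-0.004],0],[[0,0,-0.004],0]])

```text
time: 14.6
position: [0.526, -0.2644, 0.081]
tool_rot: [2.1, 2.336, 0.006]
ft_force: [-9.4, 7.2, 28.2]
grip_width: 0.006
```

Force rose to 28 N with almost no more travel, so the button is on its end stop. Now I move clear.

Call:
carry_out(motion=[[[0,0,0.02],0],[[0,0,0.06],0],[[0,0,0.1],0],[[-0.03,0.03,0.14],0],[[-0.05,0.07,0.16],0],[[-0.05,0.12,0.17],0],[[-0.05,0.17,0.17],0],[[-0.05,0.22,0.17],0],[[-0.05,0.27,0.17],0],[[-0.06,0.32,0.17],0],[[-0.08,0.37,0.17],0],[[-0.1,0.42,0.17],0],[[-0.12,0.47,0.17],0],[[-0.15,0.51,0.17],0],[[-0.18,0.55,0.17],0],[[-0.21,0.59,0.17],0],[[-0.21,0.59,0.17],0],[[-0.21,0.59,0.17],0]])

```text
time: 16.4
position: [0.3131, 0.3283, 0.2464]
tool_rot: [-2.093, -2.342, -0.003]
ft_force: [0.2, 0.1, -0.3]
grip_width: 0.009
```

```bash
python3 chk.py k5; python3 - <<'E'
from fr import *
a=cv2.imread('pics/top0.png');t=shot('top','top9')
b=t['pixels'];d=(cv2.absdiff(a,b).max(2)>40).astype(np.uint8)
for nm,(x,y,w,h) in dict(tip=(268,225,44,45),spare=(405,150,38,42),beaker=(264,180,36,36),jar=(410,280,30,28),vial=(286,290,22,22),wash=(204,205,40,42),console=(408,225,46,46)).items(): print(nm,int(d[y:y+h,x:x+w].sum()))
o=onz(t,(353.85,190.2),.065);print(o)
s=get_state();print(s['position'],s['ft_force'])
E
```

```text
16.4 [0.31314621 0.32828724 0.24642152] tcp loc (np.float64(-0.2062), np.float64(0.4296)) [ 0.18  0.1  -0.26]
top ((353.8517150878906, 190.220703125), (22.00705337524414, 48.1663818359375), 85.2363510131836)
side ((392.728759765625, 242.67672729492188), (60.507808685302734, 27.21804428100586), 42.87890625)
tip 0
spare 0
beaker 0
jar 0
vial 0
wash 0
console 0
[ 0.66583865 -0.07155959  0.065     ]
[0.31629724 0.32447979 0.24623681] [ 1.07493351 -0.67266    -0.73130768]
```

View pics/k5.png

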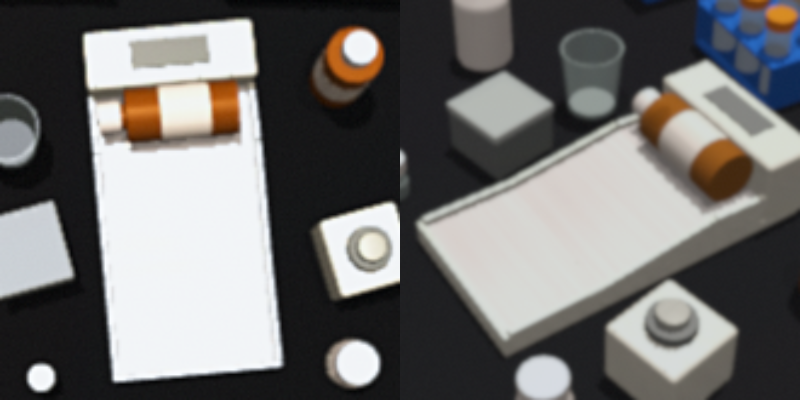

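```bash
python3 -c "
from bench import ticket;print(ticket.close_job())"
```

```text
the job is handed in; nothing more can be done
None
```

I pushed the bottle up the slope with both fingers behind it, over the crest and against the stop. Then I pressed the white control box's start button, moved clear and handed the job in. The hand-in gave no verdict.

Last checks before handing in:
- **Bottle:** it lies at about x = 104 mm, y = -4 mm in the ramp frame, about 0.4° (0.008 rad) off square. Its position did not change between the looks before and after the button press.
- **Button:** the fingers stopped at 81 mm above the bench, 6 mm below the button's rest height, and the force rose to 28 N there. I take that as fully down. In the last pictures it looks the same as at the start, so it is up again.
- **Other things:** the top view showed no change around any of the six bystanders or the control box.
- **Arm:** it was clear of everything, with about 1 N or less on each axis of the wrist force. The clock read about 16.5 s.

No check failed or disagreed. The arm hid most of the bottle in the top view during the climb, so contact there was confirmed only by the side view and a push force of about 1 N on the slope.

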